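Check weight from behind the stock

TASK

The brass check weight is at the back of the wooden stock tray, behind the tall button jar, thread spool and square tin. Stand all three of these on the cork mat, then fetch the weight and set it down gently, upright, in the middle of the scale's round pan, and only then put the jar, spool and tin back, each centred on the same dark pad it stood on at the start. Keep everything upright, and leave the pin tin and the chalk where they are.

Things in the scene. Friction and masses are not known exactly. Their poses are not given: they have to be found in the camera images.
- jar_centre (a point): Centre (53 mm above its underside) of the button jar: upright glass cylinder 58 mm diameter up to 90 mm, then a steel lid 54 mm diameter, 106 mm tall in all, with a white paper lining and buttons in it; 180 to 340 g. z is its upright axis. Stands on one of the tray's three dark pads at the start, which one varies.
- spool_centre (a point): Centre (53 mm above its underside) of the thread spool: upright brown-tan cylinder of thread 54 mm diameter from 6 to 96 mm up, on a black foot 58 mm diameter and 6 mm high, with a black top stub 44 mm diameter, 106 mm tall in all; 125 to 235 g. z is its upright axis. Stands on another dark pad.
- tin_centre (a point): Centre (53 mm above its underside) of the square tin: upright aluminium box 52 x 52 mm and 92 mm tall with a paper label band, and a white round cap 30 mm diameter on top up to 106 mm; 210 to 390 g. x and y are square to its faces, z up. Stands on another dark pad, square to the tray within 0.1 rad.
- weight_centre (a point): Point on the axis, 20 mm above the underside, of the brass check weight: upright cylinder 38 mm diameter up to 32 mm, above it a thin neck and a knob 24 mm diameter, 49 mm tall in all; about 400 g. Stands in the tray's back row, in one of three places.
- pintin_centre (a point): Centre (11 mm above its underside) of a closed round flat metal pin tin, 47 mm diameter, 22 mm tall, in the tray's back row; to be left alone.
- chalk_centre (a point): Centre (7 mm above its underside) of a white block of tailor's chalk, 30 x 46 x 14 mm, in the tray's back row; to be left alone.
- tray: Fixed wooden stock tray, 170 mm (its x, away from the robot) by 290 mm (its y); origin at the centre of its underside, on the table. Board 8 mm thick (everything in it stands 8 mm above the origin); rim 6 mm wide, up to 14 mm, at the back (+x) and both sides, none at the front. Three flat dark pads of 68 mm diameter at x = -40 mm, y = -90, 0 and +90 mm; the back row is at x = +24 mm, y = -85, 0 and +85 mm (each thing within 3 mm of its place).
- mat: Fixed square cork mat, 210 x 210 mm, 5 mm thick: the side area; to the robot's left or right. Origin at the centre of its underside, on the table (its top is 5 mm above); x and y along its edges.
- pan (a point): Centre of the top face of the digital scale's fixed round steel pan, 116 mm diameter, 48 mm above the table. The scale is a white box 180 x 150 x 36 mm, on the other side of the tray from the mat; its pan does not sink.

How it is judged (in metres and radians):
On the way, in this order (a step that is already met when the one before it is completed fails the run):
1. the jar, the spool and the tin all stand upright on the cork mat, released (x of jar_centre in the frame of mat between -0.105 and 0.105 m and y of jar_centre in the frame of mat between -0.105 and 0.105 m and z of jar_centre in the frame of mat between 0.048 and 0.068 m and linear speed of each of jar, spool, tin below 0.03 m/s and contact force between the fingers and jar below 0.2 N and angle between each of jar_centre, spool_centre, tin_centre's own z axis and vertical below 0.12 rad and x of spool_centre in the frame of mat between -0.105 and 0.105 m and y of spool_centre in the frame of mat between -0.105 and 0.105 m and z of spool_centre in the frame of mat between 0.048 and 0.068 m and contact force between the fingers and spool below 0.2 N and x of tin_centre in the frame of mat between -0.105 and 0.105 m and y of tin_centre in the frame of mat between -0.105 and 0.105 m and z of tin_centre in the frame of mat between 0.048 and 0.068 m and contact force between the fingers and tin below 0.2 N), for 0.2 s.
2. the check weight stands released in the middle of the scale's pan, while the jar, spool and tin are all still on the mat (all of step 1 and horizontal distance between weight_centre and pan below 0.02 m and z of weight_centre in the frame of pan between 0.013 and 0.027 m and linear speed of weight below 0.03 m/s and contact force between the fingers and weight below 0.2 N and angle between weight_centre's own z axis and vertical below 0.12 rad), for 0.2 s.
At the end, for the whole second after the job is handed in: The check weight stands upright on the scale's pan within 20 mm of its centre; the jar, the spool and the tin stand upright, each within 15 mm of where it stood at the start; pin tin and chalk are within 20 mm of where they were; all are released and at rest (horizontal distance between weight_centre and pan below 0.02 m and z of weight_centre in the frame of pan between 0.013 and 0.027 m and linear speed of each of weight, jar, spool, tin, pintin, chalk below 0.03 m/s and contact force between the fingers and weight below 0.2 N and angle between each of weight_centre, jar_centre, spool_centre, tin_centre's own z axis and vertical below 0.12 rad and distance of each of jar_centre, spool_centre, tin_centre from where it was at the start of the episode below 0.015 m and contact force between the fingers and jar below 0.2 N and contact force between the fingers and spool below 0.2 N and contact force between the fingers and tin below 0.2 N and distance of each of pintin_centre, chalk_centre from where it was at the start of the episode below 0.02 m); the robot touches nothing.
It fails at once if the jar, the spool, the tin or the check weight is tipped by more than about 35 degrees (angle between any of jar_centre, spool_centre, tin_centre, weight_centre's own z axis and vertical above 0.6 rad).
It fails at once if the pin tin or the chalk is moved by more than 20 mm (distance of any of pintin_centre, chalk_centre from where it was at the start of the episode above 0.02 m).
It fails at once if the check weight is dropped or slammed onto the pan (faster than 0.5 m/s within 25 mm above it) (linear speed of weight above 0.5 m/s and horizontal distance between weight_centre and pan below 0.06 m and z of weight_centre in the frame of pan below 0.045 m).
It also fails if it takes over 144 s, if anything falls off the work surface, if the arm or the gripper's body presses on something with over 40 N, if the wrist force passes 120 N, or if a joint passes its speed limit or range.

ROBOT

A 6-joint arm with a two-finger parallel gripper is mounted at the origin on the work surface. World frame = base frame: x ahead of the robot, y to its left, z up, the work surface at z = 0. Lengths are in m, angles in degrees, forces in N, time in s.
With the tool pointing down it reaches from about 0.375 to 0.975 m from the base axis. Payload 3.8 kg.
Tool frame: the origin (TCP) lies on the centre line of the jaws, within the pads' length; the fingertips stand 19 mm ahead of it and the grasp point (between the pads) is the TCP (manip.nose_length is the distance from the TCP to the fingertips, in m); z points along the fingers, y is the line along which they close (so a half turn about z gives the same grasp; the last joint's range is limited). The gripper opens to 85 mm and grips with 20 to 120 N. Pads are 22 mm wide; open, the fingers measure 114 mm over their backs; the gripper's body (76 mm by 85 mm) begins 54 mm behind the grasp point. The pads swing forward as they close: fully open they stand 13 mm farther back than shut.
Start: joints at [66.641, 15.12, 91.902, -0, 72.978, -2.114], TCP at [0.245, 0.629, 0.25] pointing down, gripper open.
Joint ranges: [-150.88, 150.88], [-54.13, 125.18], [17.81, 147.31], [-75.09, 255.09], [0, 152.58], [-146.25, 146.25]. Speed limits (degrees/s): [147.25, 147.25, 180, 180, 180, 180].

INTERFACE

Orientations are given as a 3x3 rotation matrix whose columns are the frame's x, y, z axes.
In Python, from rig import manip, cams, spotter gives the robot as it stands.
- The arm moves only by the tool send_rows, never from a script. Its argument "steps" is a list of rows, each a list of 2 entries, a list of its own where there are three numbers: the shift along the tool's x, y, z normalised to -1 to 1, where 1 is 0.05 m, then the turn, a rotation vector about the tool's x, y, z normalised to -1 to 1, where 1 is pi/2 rad. A call has 1 to 20 rows; each row shifts and turns the commanded pose from where the row before left it, along the tool's axes as they then stand; what a row does not reach is not made up. A row lasts 1/10 s, in which the tool goes at most 50 mm and 8.59 degrees, less where a joint would pass 70% of its speed; a pose out of reach is approached as far as the arm can. A call with a number of a shift or a turn outside -1 to 1 is refused whole. A call with a gripper value outside its range is refused whole. "claw" is the closure, from -1 (fully open) to 1 (shut), set as the call begins (left out, the last holds). The fingers move at their own pace and stop on an object; "force" is the grip in N (left out, the last holds). Time passes only in rows, so rows that do not move let the fingers close. It gives the time, the measured TCP pose, the force, the opening and the grip force at its end, in the units of the state.
- manip.state(): the state, without advancing time (a new reading comes with each control period).
- cams.get_image(name): name is "scene" or "top" or "wrist"; returns a dict with "frame" (420x560x3 uint8, red, green, blue), "range_z" (420x560 float32, m along the optical axis (not along the pixel's ray), 0 where there is no reading), "fx", "fy", "cx", "cy" (pixels), "dist" ([k1, k2, p1, p2, k3] as OpenCV has them; the pictures are not rectified), "world_to_cam" (4x4, takes a point from world to camera coordinates). Camera axes: x right, y up, looking along -z (the intrinsics and any distortion apply to the point x, -y, -z); pixel columns grow to the right and rows downward; lengths in m; the calibration is good to about 2 mm. A picture is of the moment at which its call begins.
- manip.job_done(): hands the job in; it is judged then, once.
Trained networks look in the newest picture that a camera, given by its name, has taken for a name from the list of things; names that differ only in an ending like _2 or _b are one class to them, and where a whole thing is asked for, a point or a joint stands for the part that bears it (a point fixed in the world has none). Each returns a list of dicts, best first, with "p" (0 to 1); they miss things now and then, are a little off and sometimes report something else, mostly with a low value. They report only what shows in the picture. A call takes as long as a camera call.
- spotter.boxes_of(thing, camera): "xyz" ([x, y, z] in m, in world coordinates, good to about 4 mm: the middle of the surface that is visible of it).
- spotter.spot_point(thing, camera): "xyz" ([x, y, z] in m, in world coordinates, good to about 4 mm: a listed point, or the origin of a listed thing).
The state is a dict: "time": time; "joints": joint angles; "joint_velocities": joint speeds; "tau": joint torques, N m; "tool_pos": TCP position; "ee_rot": TCP orientation; "wrist_force": force on the tool from outside, world axes, zero at the start; "wrist_torque": the same for the moment, N m; "finger_gap": finger opening in m; "grasp_force": force on a finger pad.
Only numpy, scipy, OpenCV 4.12 (cv2) and the standard library are available. Lean on these libraries where they do the work, as an engineer would, in place of code of your own. Each camera call takes 0.05 s, during which the arm holds its last target. There are 200 camera calls.

## Working session

There is one attempt and no reset: what is moved stays moved. The work goes in short steps, Python scripts to look and compute and a tool call to move; the robot and the scene stay as the last step left them, time stands still between calls to the robot, and variables do not carry over. Pictures are saved under pics/ and viewed, at most 14 in all, crops included, and the job is handed in when it is done.

Besides the shell and the picture viewer there is one more tool, called after "Call:" as name([rows], argument=value, ...), one row to a line, values as JSON. send_rows: Moves the arm, as the interface text tells. Its arguments: {"type":"object","properties":{"steps":{"type":"array"},"claw":{"type":"number"},"force":{"type":"number"}},"required":["steps"]}

```bash
mkdir -p pics; ls; cat > h.py <<'E'
from rig import manip, cams, spotter
import numpy as np, cv2
def save(cam,fn):
    d=cams.get_image(cam); cv2.imwrite('pics/'+fn,d['frame'][:,:,::-1]); return d
def cloud(d):
    K=np.array([[d['fx'],0,d['cx']],[0,d['fy'],d['cy']],[0,0,1.]])
    h,w=d['range_z'].shape; u,v=np.meshgrid(np.arange(w),np.arange(h))
    p=cv2.undistortPoints(np.stack([u,v],-1).reshape(-1,1,2).astype(float),K,np.array(d['dist'],float)).reshape(h,w,2)
    z=d['range_z']; P=np.stack([p[...,0]*z,-p[...,1]*z,-z],-1)
    T=np.linalg.inv(d['world_to_cam']); W=P@T[:3,:3].T+T[:3,3]; W[z<=0]=np.nan
    return W
E
python3 - <<'E'
from h import *
np.set_printoptions(precision=4,suppress=True)
for c in('top','scene'):
    save(c,c+'1.png')
    for n in('jar_centre','spool_centre','tin_centre','weight_centre','pintin_centre','chalk_centre','tray','mat','pan'):
        print(c,n,[(np.round(r['xyz'],4),round(r['p'],2)) for r in spotter.spot_point(n,c)[:2]])
s=manip.state(); print(s['time'],s['tool_pos'],s['ee_rot'],s['finger_gap'],manip.nose_length)
E
```

```text
pics
top jar_centre [(array([ 0.5548, -0.1002,  0.0582]), 0.77)]
top spool_centre [(array([0.5675, 0.0819, 0.063 ]), 0.96)]
top tin_centre [(array([ 0.5583, -0.0053,  0.0643]), 0.56), (array([ 0.5563, -0.0991,  0.0577]), 0.41)]
top weight_centre [(array([ 0.6214, -0.0944,  0.0272]), 0.77)]
top pintin_centre [(array([0.6257, 0.0772, 0.0232]), 0.62)]
top chalk_centre []
top tray [(array([ 0.5928, -0.0068, -0.0065]), 0.69)]
top mat [(array([ 0.4949, -0.3373,  0.0042]), 0.59)]
top pan [(array([ 0.5552, -0.0972,  0.0587]), 0.34)]
scene jar_centre [(array([ 0.5594, -0.0986,  0.0583]), 0.61), (array([ 0.6072, -0.005 ,  0.0003]), 0.17)]
scene spool_centre [(array([0.5639, 0.0817, 0.0629]), 0.72)]
scene tin_centre [(array([ 0.5581, -0.0098,  0.0598]), 0.66)]
scene weight_centre [(array([ 0.6233, -0.1008,  0.0302]), 0.71)]
scene pintin_centre [(array([0.6282, 0.0742, 0.0231]), 0.89), (array([ 0.6215, -0.0115,  0.0128]), 0.68)]
scene chalk_centre [(array([ 0.622 , -0.007 ,  0.0132]), 0.9), (array([0.6281, 0.0771, 0.0222]), 0.58)]
scene tray [(array([ 0.6025, -0.0065, -0.0008]), 0.89)]
scene mat [(array([ 0.4927, -0.3407,  0.0037]), 0.82)]
scene pan [(array([0.4841, 0.3557, 0.0491]), 0.69)]
1.0 [0.2446 0.6291 0.2503] [[-0.932   0.3624 -0.    ]
 [ 0.3624  0.932   0.    ]
 [ 0.      0.     -1.    ]] 0.08513027320092124 0.019
```

View pics/top1.png

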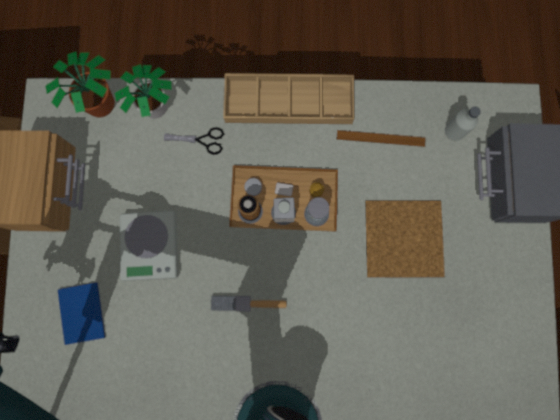

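```bash
python3 - <<'E'
from h import *
np.set_printoptions(precision=4,suppress=True)
for c in('top','scene'):
    W=cloud(cams.get_image(c)); X,Y,Z=W[...,0],W[...,1],W[...,2]
    for n,x,y,lo,hi in(('jar',.557,-.099,.104,.125),('spool',.565,.082,.104,.125),('tincap',.558,-.008,.107,.125),('tinbody',.558,-.008,.094,.105),('pan',.484,.356,.044,.054),('weight',.623,-.098,.047,.065)):
        m=(np.hypot(X-x,Y-y)<(.075 if n=='pan' else .045))&(Z>lo)&(Z<hi); P=W[m]
        if len(P)>5:
            r=cv2.minAreaRect((P[:,:2]*1000).astype(np.float32)); print(c,n,m.sum(),np.median(P[:,2]),P.min(0)[:2],P.max(0)[:2],r)
    m=(Z>.003)&(Z<.009)&(abs(X-.493)<.15)&(abs(Y+.339)<.15)
    print(c,'mat',cv2.minAreaRect((W[m][:,:2]*1000).astype(np.float32)))
E
```

```text
top jar 357 0.11360294754722555 [ 0.5287 -0.122 ] [ 0.5835 -0.0713] ((556.286865234375, -96.46218872070312), (52.19952392578125, 52.37179946899414), 16.580411911010742)
top spool 271 0.11354922035701964 [0.5392 0.0576] [0.5881 0.1058] ((563.3175048828125, 80.78428649902344), (47.79281234741211, 48.763275146484375), 84.0643310546875)
top tincap 113 0.1134956741672235 [ 0.5373 -0.0335] [0.5732 0.0068] ((553.0765991210938, -12.022111892700195), (35.672672271728516, 38.691097259521484), 77.89840698242188)
top tinbody 273 0.09944235593626649 [ 0.5307 -0.0366] [0.5837 0.0175] ((557.8782348632812, -9.441986083984375), (52.3571891784668, 51.576629638671875), 3.564363956451416)
top pan 1333 0.04796917503657183 [0.4271 0.2952] [0.5417 0.4117] ((484.4187316894531, 352.68170166015625), (115.70767974853516, 115.23235321044922), 71.84578704833984)
top weight 64 0.055580626092509244 [ 0.6073 -0.1082] [ 0.6301 -0.0822] ((618.4286499023438, -96.81520080566406), (21.303024291992188, 22.374914169311523), 29.430618286132812)
top mat ((492.84698486328125, -338.9507751464844), (299.4389343261719, 299.2091
[... 474 characters left out ...]
443359), (28.268590927124023, 29.85663414001465), 37.24077224731445)
scene tinbody 408 0.10066403661463902 [ 0.5308 -0.0351] [0.5864 0.0187] ((558.6433715820312, -7.625644683837891), (54.785865783691406, 52.619510650634766), 3.2513437271118164)
scene pan 1554 0.04897577826791749 [0.4272 0.2965] [0.5455 0.4115] ((488.1153564453125, 353.23394775390625), (113.8603515625, 115.09395599365234), 75.5992660522461)
scene weight 184 0.056488111935866225 [ 0.5806 -0.1117] [ 0.6341 -0.079 ] ((607.5581665039062, -96.16787719726562), (32.715511322021484, 52.954124450683594), 88.28345489501953)
scene mat ((493.4699401855469, -339.52777099609375), (299.5395202636719, 299.32830810546875), 0.5249181389808655)
```

The top view shows the tray with spool (250,205), tin (284,207) and jar (317,210), and the weight (316,187) behind the jar. The mat is to the right at (404,238) and the scale pan to the left at (146,237). This agrees with the networks, except for top's "pan" at the jar. I'll grip fore-aft, high up, so the tips stay above the back row.

Call:
send_rows([
  [[0, 0, 0], [0, 0, 0.095]],
  [[0, 0, 0], [0, 0, 0.095]],
  [[0, 0, 0], [0, 0, 0.095]],
  [[0, 0, 0], [0, 0, 0.095]],
  [[0, 0, 0], [0, 0, 0.095]],
  [[0, 0, 0], [0, 0, 0.095]],
  [[0, 0, 0], [0, 0, 0.095]],
  [[0, 0, 0], [0, 0, 0.095]],
  [[0, 0, 0], [0, 0, 0.004]],
], claw=-1, force=40)

```text
time: 2.0
tool_pos: [0.2446, 0.6291, 0.2503]
ee_rot: [[0.001, 1.0, -0.0], [1.0, -0.001, -0.0], [-0.0, -0.0, -1.0]]
wrist_force: [-0.2, -0.3, -1.0]
finger_gap: 0.0852
grasp_force: 0.0
```

Call:
send_rows([
  [[-0.63, 0.3, 0], [0, 0, 0]],
  [[-0.63, 0.3, 0], [0, 0, 0]],
  [[-0.63, 0.3, 0], [0, 0, 0]],
  [[-0.63, 0.3, 0], [0, 0, 0]],
  [[-0.63, 0.3, 0], [0, 0, 0]],
  [[-0.63, 0.3, 0], [0, 0, 0]],
  [[-0.63, 0.3, 0], [0, 0, 0]],
  [[-0.63, 0.3, 0], [0, 0, 0]],
  [[-0.63, 0.3, 0], [0, 0, 0]],
  [[-0.63, 0.3, 0], [0, 0, 0]],
  [[-0.63, 0.3, 0], [0, 0, 0]],
  [[-0.63, 0.3, 0], [0, 0, 0]],
  [[-0.63, 0.3, 0], [0, 0, 0]],
  [[-0.63, 0.3, 0], [0, 0, 0]],
  [[-0.63, 0.3, 0], [0, 0, 0]],
  [[-0.63, 0.3, 0], [0, 0, 0]],
  [[-0.63, 0.3, 0], [0, 0, 0]],
  [[-0.63, 0.3, 0], [0, 0, 0]],
  [[-0.63, 0.3, 0], [0, 0, 0]],
  [[0, 0, 0], [0, 0, 0]],
])

```text
time: 4.0
tool_pos: [0.5311, 0.0273, 0.2506]
ee_rot: [[0.0, 1.0, 0.001], [1.0, -0.0, -0.002], [-0.002, 0.001, -1.0]]
wrist_force: [-0.0, 0.5, -0.3]
finger_gap: 0.0852
grasp_force: 0.0
```

```bash
python3 - <<'E'
from h import *
np.set_printoptions(precision=4,suppress=True)
d=save('wrist','w1.png'); W=cloud(d); X,Y,Z=W[...,0],W[...,1],W[...,2]
print(np.linalg.inv(d['world_to_cam'])[:3,3], manip.state()['tool_pos'])
for n,x,y,lo,hi in(('jar',.557,-.0965,.107,.125),('spool',.565,.081,.107,.125),('tincap',.558,-.008,.107,.125),('tinbody',.558,-.008,.094,.105),('weight',.62,-.097,.049,.062)):
    P=W[(np.hypot(X-x,Y-y)<.045)&(Z>lo)&(Z<hi)]
    if len(P)>5: print(n,len(P),np.median(P[:,2]),cv2.minAreaRect((P[:,:2]*1000).astype(np.float32)))
for n in('jar_centre','spool_centre','tin_centre','weight_centre','pintin_centre','chalk_centre','tray'):
    print(n,[(np.round(r['xyz'],4),round(r['p'],2)) for r in spotter.spot_point(n,'wrist')[:2]])
E
```

```text
[0.5301 0.1122 0.374 ] [0.5302 0.0289 0.2504]
jar 1715 0.11372801464491139 ((557.0462036132812, -96.64735412597656), (51.77255630493164, 53.596595764160156), 0.3649234175682068)
spool 2009 0.11411734629242926 ((564.2057495117188, 81.77754211425781), (43.39799118041992, 43.362396240234375), 80.8570327758789)
tincap 694 0.11376061352710415 ((557.9737548828125, -9.285945892333984), (29.17392349243164, 28.922088623046875), 48.267696380615234)
tinbody 1653 0.0997583285606366 ((558.1768798828125, -9.41497802734375), (52.003028869628906, 52.1058349609375), 3.2576544284820557)
weight 276 0.05533090528650553 ((606.0034790039062, -88.14932250976562), (23.70482063293457, 55.22695541381836), 56.53446578979492)
jar_centre [(array([ 0.558 , -0.0986,  0.0604]), 0.9)]
spool_centre []
tin_centre []
weight_centre [(array([ 0.6192, -0.0978,  0.0279]), 0.69)]
pintin_centre [(array([0.6245, 0.072 , 0.0214]), 0.74), (array([ 0.6189, -0.0963,  0.027 ]), 0.49)]
chalk_centre [(array([ 0.5605, -0.0994,  0.0629]), 0.61)]
tray [(array([ 0.6037, -0.0103, -0.0056]), 0.64)]
```

View pics/w1.png

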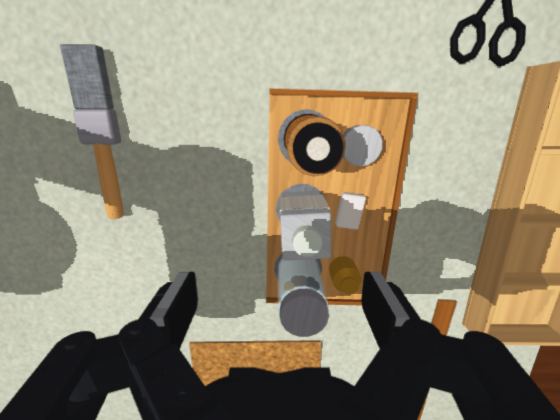

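The wrist picture agrees: spool (318,148), tin (306,240), jar (304,312), and the weight (345,273) next to the jar. I'll grasp the jar first.

Call:
send_rows([
  [[-0.5, 0.108, 0], [0, 0, 0]],
  [[-0.5, 0.108, 0], [0, 0, 0]],
  [[-0.5, 0.108, 0], [0, 0, 0]],
  [[-0.5, 0.108, 0], [0, 0, 0]],
  [[-0.5, 0.108, 0], [0, 0, 0]],
  [[0, 0, 0], [0, 0, 0]],
  [[0, 0, 0], [0, 0, 0]],
  [[0, 0, 0.5], [0, 0, 0]],
  [[0, 0, 0.5], [0, 0, 0]],
  [[0, 0, 0.5], [0, 0, 0]],
  [[0, 0, 0.5], [0, 0, 0]],
  [[0, 0, 0.5], [0, 0, 0]],
  [[0, 0, 0.4], [0, 0, 0]],
  [[0, 0, 0.4], [0, 0, 0]],
  [[0, 0, 0], [0, 0, 0]],
  [[0, 0, 0], [0, 0, 0]],
  [[0, 0, 0], [0, 0, 0]],
])

```text
time: 6.1
tool_pos: [0.5576, -0.094, 0.0867]
ee_rot: [[-0.001, 1.0, 0.002], [1.0, 0.001, -0.0], [-0.0, 0.002, -1.0]]
wrist_force: [0.5, 0.1, 0.2]
finger_gap: 0.0854
grasp_force: 0.0
```

Call:
send_rows([
  [[-0.054, 0, 0.03], [0, 0, 0]],
  [[0, 0, 0], [0, 0, 0]],
])

```text
time: 6.3
tool_pos: [0.5573, -0.0975, 0.0848]
ee_rot: [[0.0, 1.0, 0.002], [1.0, -0.0, -0.001], [-0.001, 0.002, -1.0]]
wrist_force: [0.1, -0.3, -0.8]
finger_gap: 0.0854
grasp_force: 0.0
```

Call:
send_rows([
  [[0, 0, 0], [0, 0, 0]],
  [[0, 0, 0], [0, 0, 0]],
  [[0, 0, 0], [0, 0, 0]],
  [[0, 0, 0], [0, 0, 0]],
  [[0, 0, 0], [0, 0, 0]],
  [[0, 0, 0], [0, 0, 0]],
  [[0, 0, 0], [0, 0, 0]],
  [[0, 0, 0], [0, 0, 0]],
  [[0, 0, 0], [0, 0, 0]],
  [[0, 0, 0], [0, 0, 0]],
], claw=1, force=40)

```text
time: 7.3
tool_pos: [0.5571, -0.0972, 0.0844]
ee_rot: [[0.0, 1.0, 0.001], [1.0, -0.0, -0.0], [-0.0, 0.001, -1.0]]
wrist_force: [0.3, -0.1, 5.8]
finger_gap: 0.0572
grasp_force: 42.5
```

Call:
send_rows([
  [[0, 0, -0.2], [0, 0, 0]],
  [[0, 0, -0.4], [0, 0, 0]],
  [[0, 0, -0.5], [0, 0, 0]],
  [[0, 0, -0.5], [0, 0, 0]],
  [[-0.3, -0.06, 0], [0, 0, 0]],
  [[-0.55, -0.12, 0], [0, 0, 0]],
  [[-0.55, -0.12, 0], [0, 0, 0]],
  [[-0.55, -0.12, 0], [0, 0, 0]],
  [[-0.55, -0.12, 0], [0, 0, 0]],
  [[-0.55, -0.12, 0], [0, 0, 0]],
  [[-0.55, -0.12, 0], [0, 0, 0]],
  [[-0.55, -0.12, 0], [0, 0, 0]],
  [[-0.55, -0.12, 0], [0, 0, 0]],
  [[-0.55, -0.12, 0], [0, 0, 0]],
  [[-0.55, -0.12, 0], [0, 0, 0]],
  [[-0.4, -0.03, 0], [0, 0, 0]],
  [[0, 0, 0], [0, 0, 0]],
  [[0, 0, 0], [0, 0, 0]],
  [[0, 0, 0], [0, 0, 0]],
])

```text
time: 9.2
tool_pos: [0.4917, -0.4061, 0.1629]
ee_rot: [[-0.0, 1.0, -0.001], [1.0, 0.0, 0.002], [0.002, -0.001, -1.0]]
wrist_force: [-0.0, -0.0, -2.8]
finger_gap: 0.057
grasp_force: 43.6
```

Call:
send_rows([
  [[0, 0, 0.3], [0, 0, 0]],
  [[0, 0, 0.4], [0, 0, 0]],
  [[0, 0, 0.4], [0, 0, 0]],
  [[0, 0, 0.3], [0, 0, 0]],
  [[0, 0, 0.1], [0, 0, 0]],
  [[0, 0, 0.06], [0, 0, 0]],
  [[0, 0, 0.04], [0, 0, 0]],
  [[0, 0, 0], [0, 0, 0]],
  [[0, 0, 0], [0, 0, 0]],
])

```text
time: 10.1
tool_pos: [0.4925, -0.4077, 0.0848]
ee_rot: [[0.0, 1.0, 0.001], [1.0, -0.0, -0.001], [-0.001, 0.001, -1.0]]
wrist_force: [0.3, -1.2, -2.2]
finger_gap: 0.057
grasp_force: 43.5
```

Call:
send_rows([
  [[0, 0, 0.02], [0, 0, 0]],
  [[0, 0, 0.02], [0, 0, 0]],
  [[0, 0, 0.02], [0, 0, 0]],
  [[0, 0, 0], [0, 0, 0]],
])

```text
time: 10.5
tool_pos: [0.4922, -0.4074, 0.0815]
ee_rot: [[0.0, 1.0, 0.0], [1.0, -0.0, -0.001], [-0.001, 0.0, -1.0]]
wrist_force: [-0.9, 0.3, 2.1]
finger_gap: 0.057
grasp_force: 43.8
```

Call:
send_rows([
  [[0, 0, 0], [0, 0, 0]],
  [[0, 0, 0], [0, 0, 0]],
  [[0, 0, 0], [0, 0, 0]],
  [[0, 0, 0], [0, 0, 0]],
  [[0, 0, 0], [0, 0, 0]],
  [[0, 0, 0], [0, 0, 0]],
  [[0, 0, -0.4], [0, 0, 0]],
  [[0, 0, -0.6], [0, 0, 0]],
  [[0, 0, -0.6], [0, 0, 0]],
  [[0, 0, -0.6], [0, 0, 0]],
], claw=-1)

```text
time: 11.5
tool_pos: [0.4918, -0.4069, 0.1916]
ee_rot: [[0.0, 1.0, -0.0], [1.0, -0.0, 0.0], [0.0, -0.0, -1.0]]
wrist_force: [-0.1, 0.6, 0.2]
finger_gap: 0.0853
grasp_force: 0.0
```

Call:
send_rows([
  [[0.3, 0.06, 0], [0, 0, 0]],
  [[0.55, 0.11, 0], [0, 0, 0]],
  [[0.55, 0.11, 0], [0, 0, 0]],
  [[0.55, 0.11, 0], [0, 0, 0]],
  [[0.55, 0.11, 0], [0, 0, 0]],
  [[0.55, 0.11, 0], [0, 0, 0]],
  [[0.55, 0.11, 0], [0, 0, 0]],
  [[0.55, 0.11, 0], [0, 0, 0]],
  [[0.55, 0.11, 0], [0, 0, 0]],
  [[0.55, 0.11, 0], [0, 0, 0]],
  [[0.55, 0.11, 0], [0, 0, 0]],
  [[0.55, 0.11, 0], [0, 0, 0]],
  [[0.55, 0.11, 0], [0, 0, 0]],
  [[0.55, 0.11, 0], [0, 0, 0]],
  [[0.5, 0, 0], [0, 0, 0]],
  [[0, 0, 0], [0, 0, 0]],
  [[0, 0, 0], [0, 0, 0]],
  [[0, 0, 0], [0, 0, 0]],
])

```text
time: 13.3
tool_pos: [0.5661, -0.01, 0.1902]
ee_rot: [[0.0, 1.0, -0.001], [1.0, -0.0, -0.0], [-0.0, -0.001, -1.0]]
wrist_force: [0.0, -0.6, 0.3]
finger_gap: 0.0856
grasp_force: 0.0
```

Call:
send_rows([
  [[0.01, -0.16, 0], [0, 0, -0.036]],
  [[0, 0, 0], [0, 0, 0]],
  [[0, 0, 0.4], [0, 0, 0]],
  [[0, 0, 0.5], [0, 0, 0]],
  [[0, 0, 0.5], [0, 0, 0]],
  [[0, 0, 0.5], [0, 0, 0]],
  [[0, 0, 0.3], [0, 0, 0]],
  [[0, 0, 0], [0, 0, 0]],
  [[0, 0, 0], [0, 0, 0]],
])

```text
time: 14.2
tool_pos: [0.5589, -0.0095, 0.0811]
ee_rot: [[-0.056, 0.998, 0.0], [0.998, 0.056, -0.0], [-0.0, 0.0, -1.0]]
wrist_force: [0.2, -0.1, 0.7]
finger_gap: 0.0855
grasp_force: 0.0
```

Call:
send_rows([
  [[0, 0, 0], [0, 0, 0]],
  [[0, 0, 0], [0, 0, 0]],
  [[0, 0, 0], [0, 0, 0]],
  [[0, 0, 0], [0, 0, 0]],
  [[0, 0, 0], [0, 0, 0]],
  [[0, 0, 0], [0, 0, 0]],
  [[0, 0, 0], [0, 0, 0]],
  [[0, 0, 0], [0, 0, 0]],
  [[0, 0, 0], [0, 0, 0]],
  [[0, 0, 0], [0, 0, 0]],
], claw=1)

```text
time: 15.2
tool_pos: [0.5595, -0.0092, 0.0823]
ee_rot: [[-0.057, 0.998, 0.002], [0.998, 0.057, -0.0], [-0.0, 0.002, -1.0]]
wrist_force: [-2.5, 0.4, 5.5]
finger_gap: 0.0517
grasp_force: 42.4
```

Call:
send_rows([
  [[0, 0, -0.2], [0, 0, 0]],
  [[0, 0, -0.4], [0, 0, 0]],
  [[0, 0, -0.5], [0, 0, 0]],
  [[0, 0, -0.5], [0, 0, 0.036]],
  [[-0.3, -0.06, 0], [0, 0, 0]],
  [[-0.55, -0.11, 0], [0, 0, 0]],
  [[-0.55, -0.11, 0], [0, 0, 0]],
  [[-0.55, -0.11, 0], [0, 0, 0]],
  [[-0.55, -0.11, 0], [0, 0, 0]],
  [[-0.55, -0.11, 0], [0, 0, 0]],
  [[-0.55, -0.11, 0], [0, 0, 0]],
  [[-0.55, -0.11, 0], [0, 0, 0]],
  [[-0.55, -0.11, 0], [0, 0, 0]],
  [[-0.55, -0.11, 0], [0, 0, 0]],
  [[-0.55, -0.11, 0], [0, 0, 0]],
  [[-0.55, -0.11, 0], [0, 0, 0]],
  [[-0.23, -0.05, 0], [0, 0, 0]],
  [[0, 0, 0], [0, 0, 0]],
  [[0, 0, 0], [0, 0, 0]],
  [[0, 0, 0], [0, 0, 0]],
])

```text
time: 17.2
tool_pos: [0.4924, -0.3368, 0.1603]
ee_rot: [[-0.001, 1.0, -0.001], [1.0, 0.001, 0.001], [0.001, -0.001, -1.0]]
wrist_force: [1.5, 0.0, -3.2]
finger_gap: 0.0517
grasp_force: 42.8
```

Call:
send_rows([
  [[0, 0, 0.3], [0, 0, 0]],
  [[0, 0, 0.4], [0, 0, 0]],
  [[0, 0, 0.4], [0, 0, 0]],
  [[0, 0, 0.3], [0, 0, 0]],
  [[0, 0, 0.1], [0, 0, 0]],
  [[0, 0, 0.06], [0, 0, 0]],
  [[0, 0, 0.04], [0, 0, 0]],
  [[0, 0, 0], [0, 0, 0]],
  [[0, 0, 0], [0, 0, 0]],
])

```text
time: 18.1
tool_pos: [0.4931, -0.3386, 0.0817]
ee_rot: [[0.0, 1.0, 0.001], [1.0, -0.0, -0.001], [-0.001, 0.001, -1.0]]
wrist_force: [0.6, 0.0, -2.6]
finger_gap: 0.0513
grasp_force: 42.8
```

Call:
send_rows([
  [[0, 0, 0.02], [0, 0, 0]],
  [[0, 0, 0.02], [0, 0, 0]],
  [[0, 0, 0], [0, 0, 0]],
])

```text
time: 18.4
tool_pos: [0.4928, -0.3385, 0.0794]
ee_rot: [[0.0, 1.0, 0.001], [1.0, -0.0, -0.001], [-0.001, 0.001, -1.0]]
wrist_force: [0.2, 1.0, 0.2]
finger_gap: 0.0518
grasp_force: 43.0
```

Call:
send_rows([
  [[0, 0, 0.01], [0, 0, 0]],
  [[0, 0, 0], [0, 0, 0]],
  [[0, 0, 0], [0, 0, 0]],
  [[0, 0, 0], [0, 0, 0]],
  [[0, 0, 0], [0, 0, 0]],
  [[0, 0, 0], [0, 0, 0]],
  [[0, 0, -0.4], [0, 0, 0]],
  [[0, 0, -0.6], [0, 0, 0]],
  [[0, 0, -0.6], [0, 0, 0]],
  [[0, 0, -0.6], [0, 0, 0]],
], claw=-1)

```text
time: 19.4
tool_pos: [0.4923, -0.338, 0.1892]
ee_rot: [[0.0, 1.0, -0.0], [1.0, -0.0, 0.0], [0.0, -0.0, -1.0]]
wrist_force: [0.6, -1.3, -0.1]
finger_gap: 0.0851
grasp_force: 0.0
```

Call:
send_rows([
  [[0.3, 0, 0], [0, 0, 0]],
  [[0.55, 0.11, 0], [0, 0, 0]],
  [[0.55, 0.11, 0], [0, 0, 0]],
  [[0.55, 0.11, 0], [0, 0, 0]],
  [[0.55, 0.11, 0], [0, 0, 0]],
  [[0.55, 0.11, 0], [0, 0, 0]],
  [[0.55, 0.11, 0], [0, 0, 0]],
  [[0.55, 0.11, 0], [0, 0, 0]],
  [[0.55, 0.11, 0], [0, 0, 0]],
  [[0.55, 0.11, 0], [0, 0, 0]],
  [[0.55, 0.11, 0], [0, 0, 0]],
  [[0.55, 0.11, 0], [0, 0, 0]],
  [[0.55, 0.11, 0], [0, 0, 0]],
  [[0.55, 0.11, 0], [0, 0, 0]],
  [[0.55, 0, 0], [0, 0, 0]],
  [[0.4, 0, 0], [0, 0, 0]],
  [[0, 0, 0], [0, 0, 0]],
  [[0, 0, 0], [0, 0, 0]],
  [[0, 0, 0], [0, 0, 0]],
])

```text
time: 21.3
tool_pos: [0.5636, 0.0813, 0.1877]
ee_rot: [[0.0, 1.0, -0.001], [1.0, -0.0, -0.001], [-0.001, -0.001, -1.0]]
wrist_force: [0.5, -0.2, -0.4]
finger_gap: 0.0852
grasp_force: 0.0
```

Down to 0.083 (2.1 units).

Call:
send_rows([
  [[0, 0.02, 0.3], [0, 0, 0]],
  [[0, 0, 0.5], [0, 0, 0]],
  [[0, 0, 0.5], [0, 0, 0]],
  [[0, 0, 0.5], [0, 0, 0]],
  [[0, 0, 0.3], [0, 0, 0]],
  [[0, 0, 0], [0, 0, 0]],
  [[0, 0, 0], [0, 0, 0]],
])

```text
time: 22.0
tool_pos: [0.5651, 0.0815, 0.0831]
ee_rot: [[0.001, 1.0, -0.0], [1.0, -0.001, -0.0], [-0.0, -0.0, -1.0]]
wrist_force: [-0.2, 0.4, 0.5]
finger_gap: 0.0854
grasp_force: 0.0
```

Call:
send_rows([
  [[0, 0, 0], [0, 0, 0]],
  [[0, 0, 0], [0, 0, 0]],
  [[0, 0, 0], [0, 0, 0]],
  [[0, 0, 0], [0, 0, 0]],
  [[0, 0, 0], [0, 0, 0]],
  [[0, 0, 0], [0, 0, 0]],
  [[0, 0, 0], [0, 0, 0]],
  [[0, 0, 0], [0, 0, 0]],
  [[0, 0, 0], [0, 0, 0]],
  [[0, 0, 0], [0, 0, 0]],
], claw=1)

```text
time: 23.0
tool_pos: [0.5661, 0.082, 0.085]
ee_rot: [[-0.0, 1.0, 0.003], [1.0, 0.0, 0.0], [0.0, 0.003, -1.0]]
wrist_force: [-1.4, 0.3, 5.4]
finger_gap: 0.0536
grasp_force: 41.7
```

Call:
send_rows([
  [[0, 0, -0.2], [0, 0, 0]],
  [[0, 0, -0.4], [0, 0, 0]],
  [[0, 0, -0.5], [0, 0, 0]],
  [[0, 0, -0.5], [0, 0, 0]],
  [[-0.3, -0.08, 0], [0, 0, 0]],
  [[-0.55, -0.115, 0], [0, 0, 0]],
  [[-0.55, -0.115, 0], [0, 0, 0]],
  [[-0.55, -0.115, 0], [0, 0, 0]],
  [[-0.55, -0.115, 0], [0, 0, 0]],
  [[-0.55, -0.115, 0], [0, 0, 0]],
  [[-0.55, -0.115, 0], [0, 0, 0]],
  [[-0.55, -0.115, 0], [0, 0, 0]],
  [[-0.55, -0.115, 0], [0, 0, 0]],
  [[-0.55, -0.115, 0], [0, 0, 0]],
  [[-0.55, -0.115, 0], [0, 0, 0]],
  [[-0.55, -0.115, 0], [0, 0, 0]],
  [[-0.55, -0.115, 0], [0, 0, 0]],
  [[-0.14, 0, 0], [0, 0, 0]],
  [[0, 0, 0], [0, 0, 0]],
  [[0, 0, 0], [0, 0, 0]],
])

```text
time: 25.0
tool_pos: [0.4913, -0.2695, 0.1624]
ee_rot: [[0.001, 1.0, -0.001], [1.0, -0.001, 0.001], [0.001, -0.001, -1.0]]
wrist_force: [-1.0, 0.2, -1.2]
finger_gap: 0.0532
grasp_force: 42.3
```

Call:
send_rows([
  [[0, 0, 0.3], [0, 0, 0]],
  [[0, 0, 0.4], [0, 0, 0]],
  [[0, 0, 0.4], [0, 0, 0]],
  [[0, 0, 0.3], [0, 0, 0]],
  [[0, 0, 0.1], [0, 0, 0]],
  [[0, 0, 0.06], [0, 0, 0]],
  [[0, 0, 0.04], [0, 0, 0]],
  [[0, 0, 0], [0, 0, 0]],
  [[0, 0, 0], [0, 0, 0]],
])

```text
time: 25.9
tool_pos: [0.4926, -0.2705, 0.0841]
ee_rot: [[0.0, 1.0, 0.001], [1.0, -0.0, -0.001], [-0.001, 0.001, -1.0]]
wrist_force: [-0.0, 0.1, -0.4]
finger_gap: 0.0527
grasp_force: 42.3
```

Call:
send_rows([
  [[0, 0, 0.02], [0, 0, 0]],
  [[0, 0, 0.02], [0, 0, 0]],
  [[0, 0, 0], [0, 0, 0]],
])

```text
time: 26.2
tool_pos: [0.4924, -0.2704, 0.082]
ee_rot: [[0.0, 1.0, 0.001], [1.0, -0.0, -0.001], [-0.001, 0.001, -1.0]]
wrist_force: [-0.7, -0.3, 2.0]
finger_gap: 0.0536
grasp_force: 42.5
```

Call:
send_rows([
  [[0, 0, 0.0], [0, 0, 0]],
  [[0, 0, 0], [0, 0, 0]],
  [[0, 0, 0], [0, 0, 0]],
  [[0, 0, 0], [0, 0, 0]],
  [[0, 0, 0], [0, 0, 0]],
  [[0, 0, 0], [0, 0, 0]],
  [[0, 0, -0.4], [0, 0, 0]],
  [[0, 0, -0.6], [0, 0, 0]],
  [[0, 0, -0.6], [0, 0, 0]],
  [[0, 0, -0.6], [0, 0, 0]],
], claw=-1)

```text
time: 27.2
tool_pos: [0.4918, -0.2699, 0.1922]
ee_rot: [[0.0, 1.0, -0.0], [1.0, -0.0, 0.0], [0.0, -0.0, -1.0]]
wrist_force: [0.4, -0.3, -0.2]
finger_gap: 0.0851
grasp_force: 0.0
```

Call:
send_rows([
  [[0.5, 0.36, 0], [0, 0, 0]],
  [[0.5, 0.36, 0], [0, 0, 0]],
  [[0.5, 0.36, 0], [0, 0, 0]],
  [[0.5, 0.36, 0], [0, 0, 0]],
  [[0.5, 0.36, 0], [0, 0, 0]],
  [[0.5, 0.36, 0], [0, 0, 0]],
  [[0.45, 0.36, 0], [0, 0, 0]],
  [[0, 0, 0], [0, 0, 0]],
  [[0, 0, 0], [0, 0, 0]],
  [[0, 0, 0], [0, 0, 0]],
])

```text
time: 28.2
tool_pos: [0.6174, -0.0981, 0.191]
ee_rot: [[0.0, 1.0, -0.001], [1.0, -0.0, -0.0], [-0.0, -0.001, -1.0]]
wrist_force: [0.1, -0.8, -0.2]
finger_gap: 0.0851
grasp_force: 0.0
```

```bash
python3 - <<'E'
from h import *
np.set_printoptions(precision=4,suppress=True)
print(manip.state()['tool_pos'])
for c in('wrist','top','scene'):
    d=save(c,c+'2.png'); W=cloud(d); X,Y,Z=W[...,0],W[...,1],W[...,2]
    for n,x,y,lo,hi in(('weight',.62,-.097,.048,.062),('wbody',.62,-.097,.034,.043),('jar',.493,-.407,.103,.12),('tin',.493,-.339,.09,.1),('spool',.493,-.27,.103,.12)):
        P=W[(np.hypot(X-x,Y-y)<(.035 if n[0]=='w' else .045))&(Z>lo)&(Z<hi)]
        if len(P)>5: print(c,n,len(P),np.median(P[:,2]),cv2.minAreaRect((P[:,:2]*1000).astype(np.float32)))
    print([(np.round(r['xyz'],4),round(r['p'],2)) for r in spotter.spot_point('weight_centre',c)[:2]])
E
```

```text
[ 0.6174 -0.0981  0.191 ]
wrist weight 501 0.05557823495907188 ((620.104736328125, -97.26519775390625), (23.877653121948242, 22.629093170166016), 89.25931549072266)
wrist wbody 608 0.04089130113886161 ((619.8758544921875, -97.18425750732422), (37.192420959472656, 37.30112075805664), 6.446491718292236)
wrist tin 23 0.09557108456328547 ((468.7499694824219, -314.1049499511719), (3.888002395629883, 5.970860481262207), 89.14323425292969)
wrist spool 248 0.11079464850163706 ((473.86993408203125, -272.9958190917969), (11.567828178405762, 36.1120719909668), 6.006534099578857)
[(array([ 0.6204, -0.0968,  0.0271]), 0.77)]
top weight 22 0.05545365349566045 ((619.94873046875, -92.10369873046875), (11.607379913330078, 22.28504753112793), 76.34227752685547)
top wbody 41 0.039726048112231904 ((619.4454956054688, -92.15154266357422), (34.532501220703125, 27.90071678161621), 20.409666061401367)
top jar 367 0.11084888238049828 ((491.23858642578125, -407.681640625), (55.397544860839844, 51.357913970947266), 89.5149154663086)
top tin 288 0.09584398987671305 ((489.91375732421875, -339.1575012207031), (51
[... 268 characters left out ...]
99403 ((620.381103515625, -95.31205749511719), (21.827497482299805, 23.461275100708008), 85.1702651977539)
scene wbody 115 0.04104391963612053 ((623.2449951171875, -95.07159423828125), (32.77241134643555, 37.07735061645508), 4.676894664764404)
scene jar 490 0.11093051064758919 ((494.6550598144531, -406.1647033691406), (54.056419372558594, 53.44990921020508), 52.10689926147461)
scene tin 425 0.09635792982495439 ((493.70941162109375, -338.5901794433594), (88.22754669189453, 53.43081283569336), 88.34513854980469)
scene spool 347 0.11085341059011511 ((493.05535888671875, -268.96234130859375), (42.247108459472656, 45.22441101074219), 88.76204681396484)
[(array([ 0.6228, -0.0969,  0.028 ]), 0.55)]
```

View pics/scene2.png

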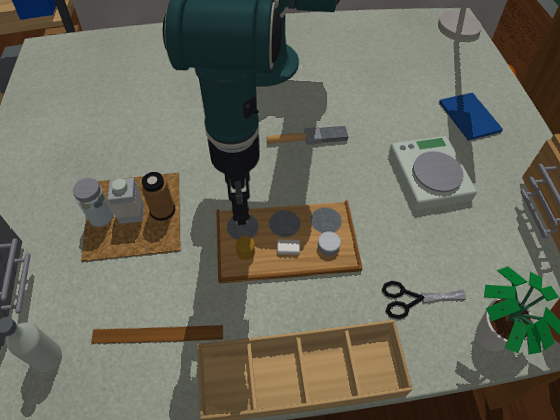

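View pics/wrist2.png

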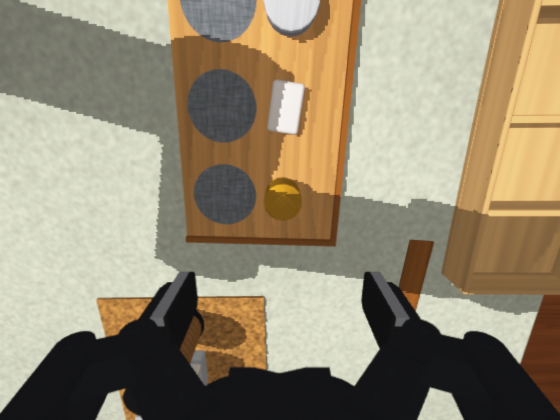

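All three objects stand upright on the mat (scene 90–155, 200), and the pads are free. The wrist view shows the weight at (283,200), measured at (0.620, -0.097).

Call:
send_rows([
  [[0.016, 0.05, 0], [0, 0, 0]],
  [[0, 0, 0.4], [0, 0, 0]],
  [[0, 0, 0.5], [0, 0, 0]],
  [[0, 0, 0.5], [0, 0, 0]],
  [[0, 0, 0.5], [0, 0, 0]],
  [[0, 0, 0.5], [0, 0, 0]],
  [[0, 0, 0.3], [0, 0, 0]],
  [[0, 0, 0.2], [0, 0, 0]],
  [[0, 0, 0.2], [0, 0, 0]],
  [[0, 0, 0], [0, 0, 0]],
  [[0, 0, 0], [0, 0, 0]],
])

```text
time: 29.6
tool_pos: [0.6211, -0.097, 0.0369]
ee_rot: [[0.0, 1.0, 0.001], [1.0, -0.0, -0.0], [-0.0, 0.001, -1.0]]
wrist_force: [0.6, 0.5, 0.3]
finger_gap: 0.085
grasp_force: 0.0
```

Call:
send_rows([
  [[0, 0, 0], [0, 0, 0]],
  [[0, 0, 0], [0, 0, 0]],
  [[0, 0, 0], [0, 0, 0]],
  [[0, 0, 0], [0, 0, 0]],
  [[0, 0, 0], [0, 0, 0]],
  [[0, 0, 0], [0, 0, 0]],
  [[0, 0, 0], [0, 0, 0]],
  [[0, 0, 0], [0, 0, 0]],
  [[0, 0, 0], [0, 0, 0]],
  [[0, 0, 0], [0, 0, 0]],
  [[0, 0, 0], [0, 0, 0]],
  [[0, 0, 0], [0, 0, 0]],
], claw=1, force=50)

```text
time: 30.8
tool_pos: [0.6209, -0.0969, 0.0372]
ee_rot: [[0.0, 1.0, 0.001], [1.0, -0.0, -0.0], [-0.0, 0.001, -1.0]]
wrist_force: [-1.8, 0.1, 6.1]
finger_gap: 0.0365
grasp_force: 51.1
```

Call:
send_rows([
  [[0, 0, -0.2], [0, 0, 0]],
  [[0, 0, -0.4], [0, 0, 0]],
  [[0, 0, -0.5], [0, 0, 0]],
  [[0, 0, -0.5], [0, 0, 0]],
  [[0, 0, -0.5], [0, 0, 0]],
  [[0, 0, -0.3], [0, 0, 0]],
  [[0, 0, 0], [0, 0, 0]],
])

```text
time: 31.5
tool_pos: [0.6221, -0.0971, 0.1589]
ee_rot: [[0.0, 1.0, 0.005], [1.0, -0.0, -0.001], [-0.001, 0.005, -1.0]]
wrist_force: [-0.5, -0.4, -3.5]
finger_gap: 0.0361
grasp_force: 50.9
```

Call:
send_rows([
  [[0.3, -0.09, 0], [0, 0, 0]],
  [[0.6, -0.18, 0], [0, 0, 0]],
  [[0.6, -0.18, 0], [0, 0, 0]],
  [[0.6, -0.18, 0], [0, 0, 0]],
  [[0.6, -0.18, 0], [0, 0, 0]],
  [[0.6, -0.18, 0], [0, 0, 0]],
  [[0.6, -0.18, 0], [0, 0, 0]],
  [[0.6, -0.18, 0], [0, 0, 0]],
  [[0.6, -0.18, 0], [0, 0, 0]],
  [[0.6, -0.18, 0], [0, 0, 0]],
  [[0.6, -0.18, 0], [0, 0, 0]],
  [[0.6, -0.18, 0], [0, 0, 0]],
  [[0.6, -0.18, 0], [0, 0, 0]],
  [[0.6, -0.18, 0], [0, 0, 0]],
  [[0.6, -0.18, 0], [0, 0, 0]],
  [[0.3, -0.09, 0], [0, 0, 0]],
  [[0, 0, 0], [0, 0, 0]],
  [[0, 0, 0], [0, 0, 0]],
  [[0, 0, 0], [0, 0, 0]],
])

```text
time: 33.4
tool_pos: [0.4853, 0.3521, 0.1554]
ee_rot: [[0.001, 1.0, -0.001], [1.0, -0.001, -0.001], [-0.001, -0.001, -1.0]]
wrist_force: [-0.4, -0.5, -3.9]
finger_gap: 0.0364
grasp_force: 50.8
```

Call:
send_rows([
  [[0.01, 0.01, 0.3], [0, 0, 0]],
  [[0, 0, 0.4], [0, 0, 0]],
  [[0, 0, 0.3], [0, 0, 0]],
  [[0, 0, 0.2], [0, 0, 0]],
  [[0, 0, 0.1], [0, 0, 0]],
  [[0, 0, 0.1], [0, 0, 0]],
  [[0, 0, 0.06], [0, 0, 0]],
  [[0, 0, 0.04], [0, 0, 0]],
  [[0, 0, 0], [0, 0, 0]],
  [[0, 0, 0], [0, 0, 0]],
])

```text
time: 34.4
tool_pos: [0.4864, 0.354, 0.0818]
ee_rot: [[0.0, 1.0, 0.001], [1.0, -0.0, 0.001], [0.001, 0.001, -1.0]]
wrist_force: [0.0, -0.5, -4.2]
finger_gap: 0.036
grasp_force: 50.8
```

Call:
send_rows([
  [[0, 0, 0.04], [0, 0, 0]],
  [[0, 0, 0.02], [0, 0, 0]],
  [[0, 0, 0.02], [0, 0, 0]],
  [[0, 0, 0], [0, 0, 0]],
])

```text
time: 34.8
tool_pos: [0.4861, 0.3537, 0.0772]
ee_rot: [[0.0, 1.0, 0.0], [1.0, -0.0, 0.0], [0.0, 0.0, -1.0]]
wrist_force: [0.1, -0.1, -3.1]
finger_gap: 0.036
grasp_force: 50.8
```

Call:
send_rows([
  [[0, 0, 0.02], [0, 0, 0]],
  [[0, 0, 0], [0, 0, 0]],
])

```text
time: 35.0
tool_pos: [0.4861, 0.3537, 0.0772]
ee_rot: [[0.0, 1.0, -0.0], [1.0, -0.0, -0.0], [-0.0, -0.0, -1.0]]
wrist_force: [-3.1, -2.6, 3.3]
finger_gap: 0.0358
grasp_force: 51.5
```

Touching; release and rise.

Call:
send_rows([
  [[0, 0, 0], [0, 0, 0]],
  [[0, 0, 0], [0, 0, 0]],
  [[0, 0, 0], [0, 0, 0]],
  [[0, 0, 0], [0, 0, 0]],
  [[0, 0, 0], [0, 0, 0]],
  [[0, 0, 0], [0, 0, 0]],
  [[0, 0, 0], [0, 0, 0]],
  [[0, 0, 0], [0, 0, 0]],
  [[0, 0, -0.3], [0, 0, 0]],
  [[0, 0, -0.6], [0, 0, 0]],
  [[0, 0, -0.6], [0, 0, 0]],
  [[0, 0, -0.6], [0, 0, 0]],
  [[0, 0, -0.4], [0, 0, 0]],
  [[0, 0, 0], [0, 0, 0]],
  [[0, 0, 0], [0, 0, 0]],
], claw=-1, force=40)

```text
time: 36.5
tool_pos: [0.4862, 0.3539, 0.2021]
ee_rot: [[0.0, 1.0, 0.001], [1.0, -0.0, 0.001], [0.001, 0.001, -1.0]]
wrist_force: [0.4, -0.3, -0.1]
finger_gap: 0.0853
grasp_force: 0.0
```

```bash
python3 - <<'E'
from h import *
np.set_printoptions(precision=4,suppress=True)
print(manip.state()['tool_pos'])
for c in('wrist','scene'):
    d=save(c,c+'3.png'); W=cloud(d); X,Y,Z=W[...,0],W[...,1],W[...,2]
    for n,x,y,R,lo,hi in(('weight',.486,.353,.035,.089,.103),('pan',.486,.353,.075,.044,.053)):
        P=W[(np.hypot(X-x,Y-y)<R)&(Z>lo)&(Z<hi)]
        if len(P)>5: print(c,n,len(P),np.median(P[:,2]),cv2.minAreaRect((P[:,:2]*1000).astype(np.float32)))
E
```

```text
[0.4862 0.3539 0.2021]
wrist weight 614 0.09554556834119719 ((485.8671569824219, 353.4331359863281), (23.908884048461914, 22.900585174560547), 88.97048950195312)
wrist pan 8524 0.047949021184114066 ((485.6808166503906, 353.77789306640625), (114.89703369140625, 114.22509765625), 87.13306427001953)
scene weight 71 0.09575797202749226 ((487.11749267578125, 354.113037109375), (22.907201766967773, 20.61142921447754), 9.573192596435547)
scene pan 1225 0.04905128154507299 ((487.8584289550781, 354.8738708496094), (115.64237976074219, 115.52339172363281), 83.1641616821289)
```

View pics/wrist3.png

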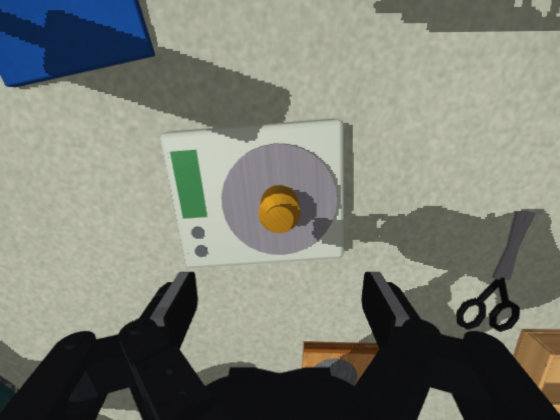

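The weight stands upright in the middle of the pan: knob at (280,215), pan at (279,199), and the cloud puts it within 1 mm. Back to the mat for the spool.

Call:
send_rows([
  [[-0.4, 0, 0], [0, 0, 0]],
  [[-0.67, 0.01, 0], [0, 0, 0]],
  [[-0.67, 0.01, 0], [0, 0, 0]],
  [[-0.67, 0.01, 0], [0, 0, 0]],
  [[-0.67, 0.01, 0], [0, 0, 0]],
  [[-0.67, 0.01, 0], [0, 0, 0]],
  [[-0.67, 0.01, 0], [0, 0, 0]],
  [[-0.67, 0.01, 0], [0, 0, 0]],
  [[-0.67, 0.01, 0], [0, 0, 0]],
  [[-0.67, 0.01, 0], [0, 0, 0]],
  [[-0.67, 0.01, 0], [0, 0, 0]],
  [[-0.67, 0.01, 0], [0, 0, 0]],
  [[-0.67, 0.01, 0], [0, 0, 0]],
  [[-0.67, 0, 0], [0, 0, 0]],
  [[-0.67, 0, 0], [0, 0, 0]],
  [[-0.67, 0, 0], [0, 0, 0]],
  [[-0.67, 0, 0], [0, 0, 0]],
  [[-0.67, 0, 0], [0, 0, 0]],
  [[-0.67, 0, 0], [0, 0, 0]],
  [[0, 0, 0], [0, 0, 0]],
])

```text
time: 38.6
tool_pos: [0.4903, -0.273, 0.1999]
ee_rot: [[0.004, 1.0, -0.002], [1.0, -0.004, -0.001], [-0.001, -0.002, -1.0]]
wrist_force: [-0.2, 0.7, -0.2]
finger_gap: 0.0851
grasp_force: 0.0
```

Call:
send_rows([
  [[0, 0, 0], [0, 0, 0]],
  [[0, 0, 0], [0, 0, 0]],
])

```text
time: 38.8
tool_pos: [0.4909, -0.2686, 0.2002]
ee_rot: [[0.0, 1.0, -0.002], [1.0, -0.0, 0.001], [0.001, -0.002, -1.0]]
wrist_force: [-0.9, -1.0, 0.1]
finger_gap: 0.0855
grasp_force: 0.0
```

Call:
send_rows([
  [[-0.02, 0.03, 0.38], [0, 0, 0]],
  [[0, 0, 0.5], [0, 0, 0]],
  [[0, 0, 0.5], [0, 0, 0]],
  [[0, 0, 0.5], [0, 0, 0]],
  [[0, 0, 0.3], [0, 0, 0]],
  [[0, 0, 0.2], [0, 0, 0]],
  [[0, 0, 0], [0, 0, 0]],
  [[0, 0, 0], [0, 0, 0]],
])

```text
time: 39.6
tool_pos: [0.4941, -0.2704, 0.083]
ee_rot: [[-0.0, 1.0, 0.001], [1.0, 0.0, -0.001], [-0.001, 0.001, -1.0]]
wrist_force: [-0.2, 0.3, 0.7]
finger_gap: 0.0856
grasp_force: 0.0
```

Call:
send_rows([
  [[0, 0, 0], [0, 0, 0]],
  [[0, 0, 0], [0, 0, 0]],
  [[0, 0, 0], [0, 0, 0]],
  [[0, 0, 0], [0, 0, 0]],
  [[0, 0, 0], [0, 0, 0]],
  [[0, 0, 0], [0, 0, 0]],
  [[0, 0, 0], [0, 0, 0]],
  [[0, 0, 0], [0, 0, 0]],
  [[0, 0, 0], [0, 0, 0]],
  [[0, 0, 0], [0, 0, 0]],
], claw=1)

```text
time: 40.6
tool_pos: [0.494, -0.2709, 0.0837]
ee_rot: [[0.0, 1.0, 0.001], [1.0, -0.0, -0.001], [-0.001, 0.001, -1.0]]
wrist_force: [-2.3, 0.2, 5.0]
finger_gap: 0.0532
grasp_force: 41.2
```

Call:
send_rows([
  [[0, 0, -0.2], [0, 0, 0]],
  [[0, 0, -0.4], [0, 0, 0]],
  [[0, 0, -0.5], [0, 0, 0]],
  [[0, 0, -0.5], [0, 0, 0]],
  [[0.3, 0.06, 0], [0, 0, 0]],
  [[0.55, 0.113, 0], [0, 0, 0]],
  [[0.55, 0.113, 0], [0, 0, 0]],
  [[0.55, 0.113, 0], [0, 0, 0]],
  [[0.55, 0.113, 0], [0, 0, 0]],
  [[0.55, 0.113, 0], [0, 0, 0]],
  [[0.55, 0.113, 0], [0, 0, 0]],
  [[0.55, 0.113, 0], [0, 0, 0]],
  [[0.55, 0.113, 0], [0, 0, 0]],
  [[0.55, 0.113, 0], [0, 0, 0]],
  [[0.55, 0.113, 0], [0, 0, 0]],
  [[0.55, 0.113, 0], [0, 0, 0]],
  [[0.55, 0.113, 0], [0, 0, 0]],
  [[0.14, 0, 0], [0, 0, 0]],
  [[0, 0, 0], [0, 0, 0]],
  [[0, 0, 0], [0, 0, 0]],
])

```text
time: 42.6
tool_pos: [0.5634, 0.0815, 0.1614]
ee_rot: [[-0.001, 1.0, -0.002], [1.0, 0.001, -0.001], [-0.001, -0.002, -1.0]]
wrist_force: [-0.2, -0.7, -1.3]
finger_gap: 0.0533
grasp_force: 42.2
```

Call:
send_rows([
  [[0, 0, 0.3], [0, 0, 0]],
  [[0, 0, 0.4], [0, 0, 0]],
  [[0, 0, 0.3], [0, 0, 0]],
  [[0, 0, 0.3], [0, 0, 0]],
  [[0, 0, 0.1], [0, 0, 0]],
  [[0, 0, 0.06], [0, 0, 0]],
  [[0, 0, 0], [0, 0, 0]],
  [[0, 0, 0], [0, 0, 0]],
  [[0, 0, 0], [0, 0, 0]],
])

```text
time: 43.5
tool_pos: [0.5651, 0.0818, 0.0902]
ee_rot: [[0.0, 1.0, 0.002], [1.0, -0.0, 0.0], [0.0, 0.002, -1.0]]
wrist_force: [0.1, -1.0, -0.9]
finger_gap: 0.0533
grasp_force: 42.2
```

Call:
send_rows([
  [[0, 0, 0.03], [0, 0, 0]],
  [[0, 0, 0.02], [0, 0, 0]],
  [[0, 0, 0.02], [0, 0, 0]],
  [[0, 0, 0], [0, 0, 0]],
])

```text
time: 43.9
tool_pos: [0.5646, 0.0818, 0.0867]
ee_rot: [[0.0, 1.0, 0.0], [1.0, -0.0, 0.0], [0.0, 0.0, -1.0]]
wrist_force: [-2.7, 0.0, 4.5]
finger_gap: 0.0531
grasp_force: 42.5
```

Call:
send_rows([
  [[0, 0, 0], [0, 0, 0]],
  [[0, 0, 0], [0, 0, 0]],
  [[0, 0, 0], [0, 0, 0]],
  [[0, 0, 0], [0, 0, 0]],
  [[0, 0, 0], [0, 0, 0]],
  [[0, 0, 0], [0, 0, 0]],
  [[0, 0, -0.4], [0, 0, 0]],
  [[0, 0, -0.6], [0, 0, 0]],
  [[0, 0, -0.6], [0, 0, 0]],
  [[0, 0, -0.6], [0, 0, 0]],
], claw=-1)

```text
time: 44.9
tool_pos: [0.5641, 0.0817, 0.1967]
ee_rot: [[0.0, 1.0, -0.0], [1.0, -0.0, -0.0], [-0.0, -0.0, -1.0]]
wrist_force: [0.7, -0.3, 1.0]
finger_gap: 0.0851
grasp_force: 0.0
```

Call:
send_rows([
  [[-0.3, 0, 0], [0, 0, 0]],
  [[-0.55, -0.11, 0], [0, 0, 0]],
  [[-0.55, -0.11, 0], [0, 0, 0]],
  [[-0.55, -0.11, 0], [0, 0, 0]],
  [[-0.55, -0.11, 0], [0, 0, 0]],
  [[-0.55, -0.11, 0], [0, 0, 0]],
  [[-0.55, -0.11, 0], [0, 0, 0]],
  [[-0.55, -0.11, 0], [0, 0, 0]],
  [[-0.55, -0.11, 0], [0, 0, 0]],
  [[-0.55, -0.11, 0], [0, 0, 0]],
  [[-0.55, -0.11, 0], [0, 0, 0]],
  [[-0.55, -0.11, 0], [0, 0, 0]],
  [[-0.55, -0.11, 0], [0, 0, 0]],
  [[-0.55, -0.11, 0], [0, 0, 0]],
  [[-0.55, 0, 0], [0, 0, 0]],
  [[-0.4, 0, 0], [0, 0, 0]],
  [[0, 0, 0], [0, 0, 0]],
  [[0, 0, 0], [0, 0, 0]],
  [[0, 0, 0], [0, 0, 0]],
])

```text
time: 46.8
tool_pos: [0.4927, -0.3373, 0.1953]
ee_rot: [[-0.0, 1.0, -0.001], [1.0, 0.0, 0.001], [0.001, -0.001, -1.0]]
wrist_force: [-0.3, 0.3, -0.4]
finger_gap: 0.0853
grasp_force: 0.0
```

Down 0.116 (2.32).

Call:
send_rows([
  [[0, 0, 0.38], [0, 0, 0]],
  [[0, 0, 0.5], [0, 0, 0]],
  [[0, 0, 0.5], [0, 0, 0]],
  [[0, 0, 0.5], [0, 0, 0]],
  [[0, 0, 0.3], [0, 0, 0]],
  [[0, 0, 0.12], [0, 0, 0]],
  [[0, 0, 0], [0, 0, 0]],
  [[0, 0, 0], [0, 0, 0]],
])

```text
time: 47.6
tool_pos: [0.4936, -0.3386, 0.0819]
ee_rot: [[-0.0, 1.0, 0.001], [1.0, 0.0, -0.001], [-0.001, 0.001, -1.0]]
wrist_force: [-1.0, -0.6, 0.1]
finger_gap: 0.0858
grasp_force: 0.0
```

Call:
send_rows([
  [[0, 0, 0], [0, 0, 0]],
  [[0, 0, 0], [0, 0, 0]],
  [[0, 0, 0], [0, 0, 0]],
  [[0, 0, 0], [0, 0, 0]],
  [[0, 0, 0], [0, 0, 0]],
  [[0, 0, 0], [0, 0, 0]],
  [[0, 0, 0], [0, 0, 0]],
  [[0, 0, 0], [0, 0, 0]],
  [[0, 0, 0], [0, 0, 0]],
  [[0, 0, 0], [0, 0, 0]],
], claw=1)

```text
time: 48.6
tool_pos: [0.4932, -0.3388, 0.082]
ee_rot: [[0.0, 1.0, 0.001], [1.0, -0.0, -0.001], [-0.001, 0.001, -1.0]]
wrist_force: [-2.6, 0.7, 6.0]
finger_gap: 0.0515
grasp_force: 42.1
```

Call:
send_rows([
  [[0, 0, -0.2], [0, 0, 0]],
  [[0, 0, -0.4], [0, 0, 0]],
  [[0, 0, -0.5], [0, 0, 0]],
  [[0, 0, -0.5], [0, 0, 0]],
  [[0.3, 0.06, 0], [0, 0, 0]],
  [[0.55, 0.113, 0], [0, 0, 0]],
  [[0.55, 0.113, 0], [0, 0, 0]],
  [[0.55, 0.113, 0], [0, 0, 0]],
  [[0.55, 0.113, 0], [0, 0, 0]],
  [[0.55, 0.113, 0], [0, 0, 0]],
  [[0.55, 0.113, 0], [0, 0, 0]],
  [[0.55, 0.113, 0], [0, 0, 0]],
  [[0.55, 0.113, 0], [0, 0, 0]],
  [[0.55, 0.113, 0], [0, 0, 0]],
  [[0.55, 0.113, 0], [0, 0, 0]],
  [[0.55, 0.113, 0], [0, 0, 0]],
  [[0.24, 0, 0], [0, 0, 0]],
  [[0, 0, 0], [0, 0, -0.036]],
  [[0, 0, 0], [0, 0, 0]],
  [[0, 0, 0], [0, 0, 0]],
])

```text
time: 50.6
tool_pos: [0.5572, -0.0088, 0.16]
ee_rot: [[-0.055, 0.998, -0.001], [0.998, 0.055, -0.0], [0.0, -0.001, -1.0]]
wrist_force: [-0.0, -0.6, -3.5]
finger_gap: 0.0517
grasp_force: 42.7
```

Call:
send_rows([
  [[0, 0, 0.3], [0, 0, 0]],
  [[0, 0, 0.4], [0, 0, 0]],
  [[0, 0, 0.3], [0, 0, 0]],
  [[0, 0, 0.3], [0, 0, 0]],
  [[0, 0, 0.1], [0, 0, 0]],
  [[0, 0, 0.06], [0, 0, 0]],
  [[0, 0, 0], [0, 0, 0]],
  [[0, 0, 0], [0, 0, 0]],
  [[0, 0, 0], [0, 0, 0]],
])

```text
time: 51.5
tool_pos: [0.5588, -0.0088, 0.0887]
ee_rot: [[-0.056, 0.998, 0.002], [0.998, 0.056, -0.0], [-0.0, 0.002, -1.0]]
wrist_force: [0.6, 0.4, -2.6]
finger_gap: 0.0516
grasp_force: 42.6
```

Call:
send_rows([
  [[0, 0, 0.03], [0, 0, 0]],
  [[0, 0, 0.02], [0, 0, 0]],
  [[0, 0, 0.02], [0, 0, 0]],
  [[0, 0, 0], [0, 0, 0]],
])

```text
time: 51.9
tool_pos: [0.5582, -0.0088, 0.0851]
ee_rot: [[-0.056, 0.998, 0.0], [0.998, 0.056, 0.0], [-0.0, 0.0, -1.0]]
wrist_force: [-2.7, 0.1, 2.7]
finger_gap: 0.0516
grasp_force: 43.2
```

Call:
send_rows([
  [[0, 0, 0], [0, 0, 0]],
  [[0, 0, 0], [0, 0, 0]],
  [[0, 0, 0], [0, 0, 0]],
  [[0, 0, 0], [0, 0, 0]],
  [[0, 0, 0], [0, 0, 0]],
  [[0, 0, 0], [0, 0, 0]],
  [[0, 0, -0.4], [0, 0, 0]],
  [[0, 0, -0.6], [0, 0, 0]],
  [[0, 0, -0.6], [0, 0, 0]],
  [[0, 0, -0.6], [0, 0, 0]],
  [[0, 0, 0], [0, 0, 0.036]],
  [[0, 0, 0], [0, 0, 0]],
], claw=-1)

```text
time: 53.1
tool_pos: [0.5588, -0.0088, 0.1958]
ee_rot: [[0.0, 1.0, 0.003], [1.0, -0.0, -0.0], [-0.0, 0.003, -1.0]]
wrist_force: [0.4, -1.5, -0.3]
finger_gap: 0.0855
grasp_force: 0.0
```

Call:
send_rows([
  [[-0.3, 0, 0], [0, 0, 0]],
  [[-0.55, -0.11, 0], [0, 0, 0]],
  [[-0.55, -0.11, 0], [0, 0, 0]],
  [[-0.55, -0.11, 0], [0, 0, 0]],
  [[-0.55, -0.11, 0], [0, 0, 0]],
  [[-0.55, -0.11, 0], [0, 0, 0]],
  [[-0.55, -0.11, 0], [0, 0, 0]],
  [[-0.55, -0.11, 0], [0, 0, 0]],
  [[-0.55, -0.11, 0], [0, 0, 0]],
  [[-0.55, -0.11, 0], [0, 0, 0]],
  [[-0.55, -0.11, 0], [0, 0, 0]],
  [[-0.55, -0.11, 0], [0, 0, 0]],
  [[-0.55, -0.11, 0], [0, 0, 0]],
  [[-0.55, 0, 0], [0, 0, 0]],
  [[-0.51, 0, 0], [0, 0, 0]],
  [[0, 0, 0], [0, 0, 0]],
  [[0, 0, 0], [0, 0, 0]],
  [[0, 0, 0], [0, 0, 0]],
])

```text
time: 54.9
tool_pos: [0.4912, -0.406, 0.1931]
ee_rot: [[-0.0, 1.0, -0.002], [1.0, 0.0, 0.002], [0.002, -0.002, -1.0]]
wrist_force: [-0.3, 0.7, 0.6]
finger_gap: 0.0852
grasp_force: 0.0
```

Down 0.112 (2.24).

Call:
send_rows([
  [[0, 0.01, 0.34], [0, 0, 0]],
  [[0, 0, 0.5], [0, 0, 0]],
  [[0, 0, 0.5], [0, 0, 0]],
  [[0, 0, 0.5], [0, 0, 0]],
  [[0, 0, 0.3], [0, 0, 0]],
  [[0, 0, 0.1], [0, 0, 0]],
  [[0, 0, 0], [0, 0, 0]],
  [[0, 0, 0], [0, 0, 0]],
])

```text
time: 55.7
tool_pos: [0.4932, -0.4072, 0.0834]
ee_rot: [[-0.0, 1.0, 0.001], [1.0, 0.0, -0.001], [-0.001, 0.001, -1.0]]
wrist_force: [0.5, -1.0, 0.8]
finger_gap: 0.0855
grasp_force: 0.0
```

Call:
send_rows([
  [[0, 0, 0], [0, 0, 0]],
  [[0, 0, 0], [0, 0, 0]],
  [[0, 0, 0], [0, 0, 0]],
  [[0, 0, 0], [0, 0, 0]],
  [[0, 0, 0], [0, 0, 0]],
  [[0, 0, 0], [0, 0, 0]],
  [[0, 0, 0], [0, 0, 0]],
  [[0, 0, 0], [0, 0, 0]],
  [[0, 0, 0], [0, 0, 0]],
  [[0, 0, 0], [0, 0, 0]],
], claw=1)

```text
time: 56.7
tool_pos: [0.4933, -0.4077, 0.084]
ee_rot: [[0.0, 1.0, 0.002], [1.0, -0.0, -0.002], [-0.002, 0.002, -1.0]]
wrist_force: [-0.9, 0.3, 6.6]
finger_gap: 0.0572
grasp_force: 43.8
```

Call:
send_rows([
  [[0, 0, -0.2], [0, 0, 0]],
  [[0, 0, -0.4], [0, 0, 0]],
  [[0, 0, -0.5], [0, 0, 0]],
  [[0, 0, -0.5], [0, 0, 0]],
  [[0.3, 0.06, 0], [0, 0, 0]],
  [[0.55, 0.122, 0], [0, 0, 0]],
  [[0.55, 0.122, 0], [0, 0, 0]],
  [[0.55, 0.122, 0], [0, 0, 0]],
  [[0.55, 0.122, 0], [0, 0, 0]],
  [[0.55, 0.122, 0], [0, 0, 0]],
  [[0.55, 0.122, 0], [0, 0, 0]],
  [[0.55, 0.122, 0], [0, 0, 0]],
  [[0.55, 0.122, 0], [0, 0, 0]],
  [[0.55, 0.122, 0], [0, 0, 0]],
  [[0.55, 0.122, 0], [0, 0, 0]],
  [[0.42, 0, 0], [0, 0, 0]],
  [[0, 0, 0], [0, 0, 0]],
  [[0, 0, 0], [0, 0, 0]],
  [[0, 0, 0], [0, 0, 0]],
])

```text
time: 58.6
tool_pos: [0.5557, -0.0959, 0.1614]
ee_rot: [[0.0, 1.0, -0.001], [1.0, -0.0, 0.0], [0.0, -0.001, -1.0]]
wrist_force: [0.5, -0.6, -2.7]
finger_gap: 0.0568
grasp_force: 43.4
```

Call:
send_rows([
  [[0, 0, 0.3], [0, 0, 0]],
  [[0, 0, 0.4], [0, 0, 0]],
  [[0, 0, 0.3], [0, 0, 0]],
  [[0, 0, 0.3], [0, 0, 0]],
  [[0, 0, 0.1], [0, 0, 0]],
  [[0, 0, 0.06], [0, 0, 0]],
  [[0, 0, 0], [0, 0, 0]],
  [[0, 0, 0], [0, 0, 0]],
  [[0, 0, 0], [0, 0, 0]],
])

```text
time: 59.5
tool_pos: [0.5573, -0.0959, 0.0902]
ee_rot: [[-0.0, 1.0, 0.002], [1.0, 0.0, -0.0], [-0.0, 0.002, -1.0]]
wrist_force: [0.9, 0.3, -2.2]
finger_gap: 0.0568
grasp_force: 43.4
```

Call:
send_rows([
  [[-0.01, 0, 0.03], [0, 0, 0]],
  [[0, 0, 0.02], [0, 0, 0]],
  [[0, 0, 0.02], [0, 0, 0]],
  [[0, 0, 0], [0, 0, 0]],
])

```text
time: 59.9
tool_pos: [0.5568, -0.0963, 0.0869]
ee_rot: [[0.0, 1.0, 0.0], [1.0, -0.0, -0.0], [-0.0, 0.0, -1.0]]
wrist_force: [-2.8, 1.1, 5.5]
finger_gap: 0.0571
grasp_force: 44.2
```

Release, rise, withdraw toward the mat side and look.

Call:
send_rows([
  [[0, 0, 0], [0, 0, 0]],
  [[0, 0, 0], [0, 0, 0]],
  [[0, 0, 0], [0, 0, 0]],
  [[0, 0, 0], [0, 0, 0]],
  [[0, 0, 0], [0, 0, 0]],
  [[0, 0, 0], [0, 0, 0]],
  [[0, 0, -0.4], [0, 0, 0]],
  [[0, 0, -0.6], [0, 0, 0]],
  [[0, 0, -0.6], [0, 0, 0]],
  [[0, 0, -0.6], [0, 0, 0]],
  [[0, 0, -0.6], [0, 0, 0]],
  [[-0.5, 0, 0], [0, 0, 0]],
  [[-0.6, 0, 0], [0, 0, 0]],
  [[-0.6, 0, 0], [0, 0, 0]],
  [[-0.6, 0, 0], [0, 0, 0]],
  [[-0.6, 0, 0], [0, 0, 0]],
  [[-0.4, 0, 0], [0, 0, 0]],
  [[0, 0, 0], [0, 0, 0]],
  [[0, 0, 0], [0, 0, 0]],
], claw=-1)

```text
time: 61.8
tool_pos: [0.5563, -0.2612, 0.2255]
ee_rot: [[0.001, 1.0, -0.0], [1.0, -0.001, 0.001], [0.001, -0.0, -1.0]]
wrist_force: [0.9, -0.3, 0.2]
finger_gap: 0.0856
grasp_force: 0.0
```

```bash
python3 - <<'E'
from h import *
np.set_printoptions(precision=4,suppress=True)
for c in('top','scene'):
    d=save(c,c+'4.png'); W=cloud(d); X,Y,Z=W[...,0],W[...,1],W[...,2]
    for n,x,y,lo,hi in(('jar',.557,-.099,.104,.125),('spool',.565,.082,.104,.125),('tincap',.558,-.008,.107,.125),('tinbody',.558,-.008,.094,.105),('weight',.486,.353,.089,.103)):
        P=W[(np.hypot(X-x,Y-y)<.045)&(Z>lo)&(Z<hi)]
        if len(P)>5: print(c,n,len(P),np.median(P[:,2]),cv2.minAreaRect((P[:,:2]*1000).astype(np.float32)))
E
```

```text
top jar 360 0.11371867544040337 ((555.792236328125, -95.59123992919922), (52.05572509765625, 52.50803756713867), 47.46342086791992)
top spool 278 0.1132872666036625 ((560.9841918945312, 81.65946197509766), (49.3776741027832, 48.28307342529297), 0.16215743124485016)
top tincap 109 0.11316496920294461 ((555.8870849609375, -8.345611572265625), (49.933753967285156, 28.292057037353516), 23.903593063354492)
top tinbody 279 0.09936386031042388 ((556.6744995117188, -8.426214218139648), (52.49909973144531, 51.244319915771484), 1.4525364637374878)
top weight 68 0.09455513755527412 ((484.814697265625, 352.2180480957031), (22.444360733032227, 20.763545989990234), 36.774620056152344)
scene jar 528 0.11425452523932611 ((558.134765625, -94.30352783203125), (52.84416198730469, 52.08497619628906), 67.69385528564453)
scene spool 401 0.1135700787502949 ((566.2313232421875, 83.0572509765625), (46.6786003112793, 45.141963958740234), 32.14614486694336)
scene tincap 172 0.11459309921927191 ((557.8323364257812, -7.538295745849609), (27.470046997070312, 28.55609130859375), 82.20396423339844)
scene tinbody 409 0.100520547527022 ((556.623779296875, -7.164613723754883), (55.03929901123047, 51.890098571777344), 2.919023036956787)
scene weight 71 0.09584531915492633 ((486.91937255859375, 354.5115051269531), (21.69554328918457, 20.392074584960938), 15.188705444335938)
```

View pics/scene4.png

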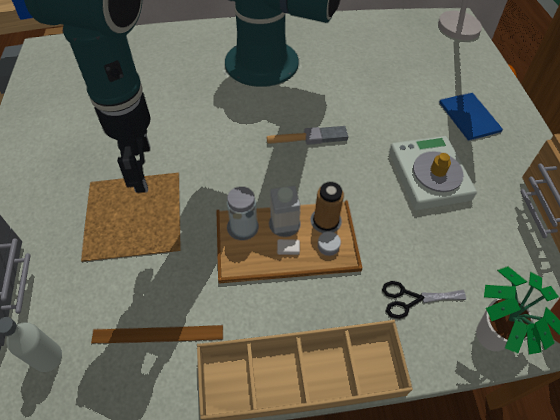

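The picture shows the jar (241,212), tin (286,210) and spool (328,207) upright on their pads, within about 2 mm of where they started. The weight is on the pan at (441,163), chalk and pin tin are unmoved, and the gripper is clear. Handing in.

```bash
python3 -c "
from h import *
print(manip.job_done())"
```

```text
the job is handed in; nothing more can be done
None
```

The job is handed in: the check weight stands upright at the centre of the scale pan, the jar, spool and tin are back within about 2 mm of where they started, the pin tin and chalk look unmoved in the last camera picture, and the arm was clear at about 62 s of the 144 s allowed. The hand-in returned no verdict.

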